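# Sort the kiln furniture after unpacking

## Task

Sort the kiln furniture: stand the thick (40 mm) kiln prop upright in the square wooden box and the thin (30 mm) one upright in the slot of the narrow wooden rack; only their thickness tells them apart. The flat ceramic shim lies out of reach deep in the narrow metal chute: lift the chute's handle to tip it until the shim slides down to the stop at the open end, take it from there and lay it flat in the shallow metal dish. Leave the jar, the cone and the mallet alone.

Things in the scene. Friction and masses are not known exactly. Their poses are not given: they have to be found in the camera images.
- prop_a_center (a point): one of two plain buff round kiln props standing on end, both 70 mm tall and alike but for thickness: one is thick (40 mm diameter, 160 g) and one thin (30 mm diameter, 95 g); neither name nor pose tells which: gauge it, e.g. by the opening of the gripper closed on it. Mass varies 20 percent. Point: its centre, 35 mm above its foot; z up its axis.
- prop_b_center (a point): the other of the two plain buff round kiln props standing on end, both 70 mm tall and alike but for thickness: one is thick (40 mm diameter, 160 g) and one thin (30 mm diameter, 95 g); neither name nor pose tells which: gauge it, e.g. by the opening of the gripper closed on it. Mass varies 20 percent. Point: its centre, 35 mm above its foot; z up its axis.
- shim_center (a point): flat buff ceramic strip, 92 mm long (its x) by 36 mm wide (its y) by 6 mm thick, 45 g, lying along the chute's channel. Point: its centre. It starts wholly between the channel's walls, 3 mm from each, where no finger fits beside it; it slides on the chute once this is tipped about 0.25 to 0.4 rad (friction varies).
- trough (a joint): tipping angle of the steel chute, rad: 0 level (as it starts), grows as the handle end rises, at most 0.7. The hinge is stiff: the chute stays at the angle where it is left; lifting the handle takes about 10 N.
- trough_stop (a point): foot of the stop at the chute's open low end, on the robot's right: on the floor's upper face and on the hinge axis, 70 mm above the table. Axes turn with the chute: x up the channel to the handle, y across, z square to the floor. The stop plate is just behind (-x), 14 mm high, 30 mm wide. A shim against it has its centre at x 46, z 3 mm.
- trough_tongue (a point): point on the floor of the chute's open end, 40 mm up x from the stop (axes as trough_stop). The open end, 0 to 80 mm from the stop, is a bare tongue 24 mm wide, 6 mm thick, without walls and with nothing beside it or just below, so a shim there overhangs it 6 mm each side.
- trough_channel (a point): middle of the channel's floor, 165 mm up x from the stop (axes as trough_stop). The channel runs from 80 to 250 mm from the stop: 42 mm wide inside, walls 3 mm thick and 40 mm high, closed at the handle end. The fixed wooden stand lies below it and the hinge.
- trough_handle (a point): middle of the chute's handle, a round steel bar of 10 mm diameter lying across the chute (along its y), 80 mm long between its two uprights, 240 mm along x from the stop point and 80 mm above the chute's floor (40 mm clear above the walls). Axes as trough_stop. A grip square across the bar can turn about it.
- box_in (a point): square wooden bin, open on top, fixed: 130 mm (its x) by 140 mm (its y) outside, 55 mm high, walls and floor 6 mm. Point: middle of its inner floor; z up.
- rack_in (a point): dark wooden slotted rack, open on top, fixed: 63 mm (its x) by 140 mm (its y) outside, 36 mm high; one slot along its y, 35 mm wide, 124 mm long, 30 mm deep, between two 14 mm rails. Only a thin prop fits down into it; a thick one lands on the rails. Point: middle of the slot's floor, 6 mm above the table; z up.
- dish_in (a point): shallow dark metal dish, open on top, fixed: 100 mm (its x) by 140 mm (its y) outside, 22 mm high, walls and floor 4 mm. The shim fits with its length along the dish's y. Point: middle of its inner floor; z up.
- jar: pale glaze jar with a white cap, 66 mm diameter, 100 mm tall, bystander. Origin: centre of its underside.
- cone: terracotta cone, 56 mm wide at the foot, 80 mm tall, bystander. Origin: centre of its underside.
- mallet: wooden mallet lying near the right front of the bench, about 250 mm long, bystander. Origin: centre of its underside.
There are look-alikes about, which are no part of the job. Of the things that look like the part that bears box_in, take the one that is farthest to the robot's right at the start.

How it is judged:
By the outcome, as a careful person would: the job done as asked, in the order asked, and still so for the second after the job is handed in, with the robot touching nothing.
It also fails if it takes over 72 s, if anything falls off the work surface, if the arm or the gripper's body presses on something with over 40 N, if the wrist force passes 120 N, or if a joint passes its speed limit or range.

## Robot

A 6-joint arm with a two-finger parallel gripper is mounted at the origin on the work surface. World frame = base frame: x ahead of the robot, y to its left, z up, the work surface at z = 0. Lengths are in m, angles in rad, forces in N, time in s.
With the tool pointing down it reaches from about 0.425 to 1.125 m from the base axis. Payload 14.9 kg.
Tool frame: the origin (TCP) lies at the centre of the arm's flange, where the gripper is bolted on; the fingertips stand 191 mm ahead of it and the grasp point (between the pads) lies 172 mm ahead of it; z points along the fingers, y is the line along which they close (so a half turn about z gives the same grasp; the last joint's range is limited). The gripper opens to 91 mm and grips with 3 to 60 N. Pads are 32 mm wide; open, the fingers measure 118 mm over their backs; the gripper's body (76 mm by 178 mm) begins 60 mm behind the grasp point.
Start: joints at [1.27, 0.379, 1.734, -0, 1.028, -0.033], TCP at [0.185, 0.675, 0.405] pointing down, gripper open.
Joint ranges: [-2.77, 2.77], [-0.74, 2.19], [0, 2.66], [-1.06, 4.2], [0.31, 2.87], [-3.08, 3.08]. Speed limits (rad/s): [1.89, 1.89, 2.39, 3.14, 3.14, 3.14].

## Interface

Orientations are given as a rotation vector (axis times angle).
In Python, from bench import monitor, vision, bot gives the robot as it stands.
- The arm moves only by the tool play_rows, never from a script. Its argument "steps" is a list that holds one entry, the list of rows, each a list of 6 numbers: the shift along the tool's x, y, z in m, then the turn, a rotation vector about the tool's x, y, z in degrees. In form: [[[tx, ty, tz, wx, wy, wz], ...]]. A call has 1 to 20 rows; each row shifts and turns the commanded pose from where the row before left it, along the tool's axes as they then stand; what a row does not reach is not made up. A row lasts 1/10 s, in which the tool goes at most 50 mm and 8.59 degrees, less where a joint would pass 70% of its speed; a pose out of reach is approached as far as the arm can. A call is refused whole if a number of a shift passes 0.05 or a number of a turn 8.59, either way. A call with a gripper value outside its range is refused whole. "gripper" is the opening, from -1 (shut) to 1 (fully open), so that 0 is half open, set as the call begins (left out, the last holds). The fingers move at their own pace and stop on an object; "squeeze" is the grip in N (left out, the last holds). Time passes only in rows, so rows that do not move let the fingers close. It gives the time, the measured TCP pose, the force, the opening and the grip force at its end, in the units of the state.
- monitor.get_obs(): the state, without advancing time (a new reading comes with each control period).
- vision.read_camera(name): name is "scene" or "top" or "wrist"; returns a dict with "image" (400x640x3 uint8, red, green, blue), "fov_y" (degrees; the focal length in pixels is half the picture's height over the tangent of half this angle, whatever the lens; pixels are square), "cx", "cy" (the principal point, pixels), "k1" (the pictures are not rectified: a ray, as slopes to the right and down, at radius r is drawn at 1 + k1 r^2 times it, then the intrinsics apply), "R" (3x3) and "t" (3): a world point X has camera coordinates R X + t; the wrist camera has in their place "mount" (4x4, takes a point from camera to tool coordinates, whose origin is the TCP and whose axes are the flange's). Camera axes: x right, y down, z forward; pixel columns grow to the right and rows downward; lengths in m; the calibration is good to about 2 mm. A picture is of the moment at which its call begins: read the wrist's pose just before it. There is no depth.
- bot.finish_job(): hands the job in; it is judged then, once.
The state is a dict: "time_s": time; "q": joint angles; "qd": joint speeds; "joint_efforts": joint torques, N m; "tool_pos": TCP position; "eef_rot": TCP orientation; "wrist_force": force on the tool from outside, world axes, zero at the start; "wrist_torque": the same for the moment, N m; "opening": finger opening in m; "gripper_force": force on a finger pad.
Only numpy, scipy, OpenCV 4.12 (cv2) and the standard library are available. Lean on these libraries where they do the work, as an engineer would, in place of code of your own. Each camera call takes 0.05 s, during which the arm holds its last target. There are 200 camera calls.

## Working session

There is one attempt and no reset: what is moved stays moved. The work goes in short steps, Python scripts to look and compute and a tool call to move; the robot and the scene stay as the last step left them, time stands still between calls to the robot, and variables do not carry over. Pictures are saved under pics/ and viewed, at most 10 in all, crops included, and the job is handed in when it is done.

Besides the shell and the picture viewer there is one more tool, called after ">>>" by a JSON object that holds its "op" and its "data", one argument or row to a line. play_rows: Moves the arm, as the interface text tells. Its arguments: {"type":"object","properties":{"steps":{"type":"array"},"gripper":{"type":"number"},"squeeze":{"type":"number"}},"required":["steps"]}

```bash
ls; mkdir -p pics
python3 - <<'E'
from bench import monitor, vision, bot
import cv2
o=monitor.get_obs(); print(o)
for n in("scene","top"):
    c=vision.read_camera(n); cv2.imwrite(f"pics/{n}0.png",c["image"][:,:,::-1])
    print(n,{k:v for k,v in c.items() if k!="image"})
c=vision.read_camera("wrist");print({k:v for k,v in c.items() if k!="image"})
E
```

```text
pics
{'time_s': 0.0, 'q': array([ 1.26974275e+00,  3.79407852e-01,  1.73479262e+00, -3.94918657e-06,
        1.02845260e+00, -3.33175535e-02]), 'qd': array([ 0.0003961 , -0.000643  ,  0.00054557, -0.00096005, -0.0015271 ,
       -0.0001664 ]), 'joint_efforts': array([ 9.88702668e-04, -7.63726544e+01, -4.34373021e+01,  6.50548283e-02,
        4.24370449e-02, -1.00036350e-04]), 'tool_pos': array([0.1851453 , 0.67487397, 0.40408277]), 'eef_rot': array([-4.19277425e-01, -3.11331341e+00,  1.64327725e-03]), 'wrist_force': array([-0.53720017,  0.59609915,  0.00533846]), 'wrist_torque': array([-0.05616083,  0.04135388, -0.01475348]), 'gripper_force': 0.0, 'opening': 0.0913337497435673}
scene {'fov_y': 56.07356437020737, 'cx': 310.90643685437215, 'cy': 197.856257941481, 'k1': -0.03261319271077536, 'R': array([[-0.85354822,  0.520761  , -0.01623032],
       [ 0.43903618,  0.70212616, -0.56059441],
       [-0.28053998, -0.48562006, -0.82793145]]), 't': array([ 0.43774071, -0.1574936 ,  1.29023884])}
top {'fov_y': 48.74689726641027, 'cx': 322.37202477848996, 'cy': 203.49545766571381, 'k1': -0.10522514922041591, 'R': array([[ 0.02624446, -0.99965444, -0.00149541],
       [-0.99252343, -0.02587882, -0.11927918],
       [ 0.11919926,  0.00461464, -0.99285963]]), 't': array([0.00326381, 0.53972194, 1.49481234])}
{'fov_y': 62.81156482167567, 'cx': 319.4278849365234, 'cy': 198.60923803066555, 'k1': -0.03105624090660383, 'mount': array([[ 1.65265857e-04, -9.58201333e-01, -2.86094701e-01,
         8.07223282e-02],
       [ 9.99999985e-01,  1.41783921e-04,  1.02792230e-04,
        -1.40718771e-05],
       [-5.79320237e-05, -2.86094714e-01,  9.58201342e-01,
         2.02326498e-02],
       [ 0.00000000e+00,  0.00000000e+00,  0.00000000e+00,
         1.00000000e+00]])}
```

View pics/scene0.png

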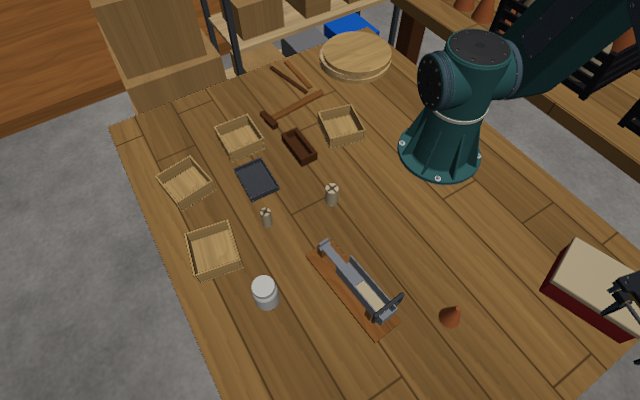

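View pics/top0.png

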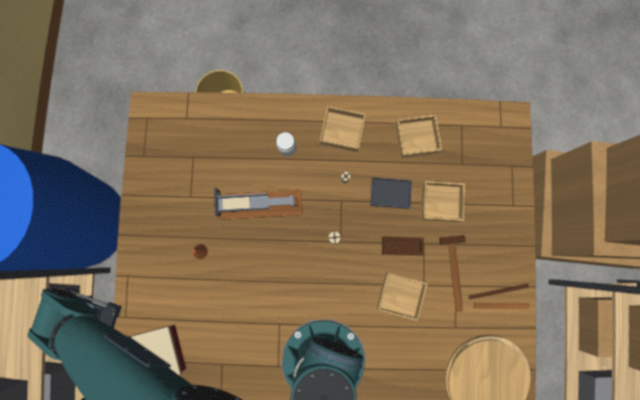

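The top view shows the chute at (215–300, 203) with its handle at the left, and the props at (334,237) and (345,177). The dish is at (391,193), the rack at (402,246) and the rightmost box at (443,201). The jar is at (285,142), the cone at (200,251) and the mallet at (455,270).

```bash
cat > h.py <<'E'
from bench import monitor, vision, bot
import numpy as np, cv2
from scipy.spatial.transform import Rotation as Ro
def K(c):
    f=c["image"].shape[0]/2/np.tan(np.radians(c["fov_y"])/2)
    return np.array([[f,0,c["cx"]],[0,f,c["cy"]],[0,0,1.]]), np.array([c["k1"],0,0,0,0.])
def cam(n):
    o=monitor.get_obs(); c=vision.read_camera(n)
    if n=="wrist":
        T=np.eye(4);T[:3,:3]=Ro.from_rotvec(o["eef_rot"]).as_matrix();T[:3,3]=o["tool_pos"]
        W=np.linalg.inv(T@c["mount"]); c["R"],c["t"]=W[:3,:3],W[:3,3]
    return c
def p2w(c,uv,z):
    k,d=K(c); p=cv2.undistortPoints(np.array(uv,float).reshape(-1,1,2),k,d).reshape(-1,2)
    r=np.c_[p,np.ones(len(p))]@c["R"]; o=-c["R"].T@c["t"]
    return o+r*((z-o[2])/r[:,2])[:,None]
def w2p(c,X):
    k,d=K(c); return cv2.projectPoints(np.array(X,float).reshape(-1,1,3),cv2.Rodrigues(c["R"])[0],c["t"],k,d)[0].reshape(-1,2)
E
python3 - <<'E'
from h import *
c=cam("top")
for n,uv,z in [("A",(334,237),.07),("B",(345,177),.07),("dish",(391,193),.02),("rack",(402.5,246),.036),("box443",(443.5,201),.05),("box402",(402,296),.05),("box419",(419,135),.05),("handle",(218,203),.15),("stop",(295,201),.075),("jar",(285,142),.1),("cone",(200,251),.04)]:
    print(n,p2w(c,uv,z)[0].round(3))
cv2.imwrite("pics/t1.png",cv2.resize(c["image"][110:320,200:480,::-1],None,fx=2.85,fy=2.85,interpolation=cv2.INTER_CUBIC))
E
```

```text
A [ 0.423 -0.025  0.07 ]
B [ 0.628 -0.057  0.07 ]
dish [ 0.584 -0.222  0.02 ]
rack [ 0.4   -0.261  0.036]
box443 [ 0.557 -0.4    0.05 ]
box402 [ 0.231 -0.258  0.05 ]
box419 [ 0.788 -0.315  0.05 ]
handle [0.518 0.352 0.15 ]
stop [0.54  0.11  0.075]
jar [0.737 0.148 0.1  ]
cone [0.363 0.433 0.04 ]
```

View pics/t1.png

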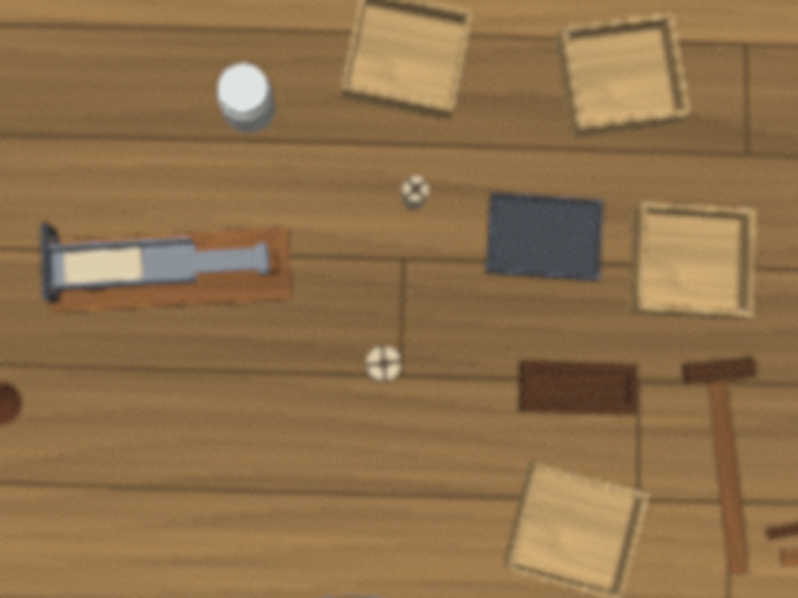

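The crop shows prop A (lower, crop (383,363)) at about 37 px across and B (415,190) at about 28 px, so A is probably the thick one. The gripper will confirm that. The shim is deep in the channel, crop x 65–143.

Run:
```python
from h import *
c=cam("top")
def W(l,z): return p2w(c,(np.array(l)+.5)/2.85-.5+[200,110],z)
for n,l,z in [("box",[(641,202),(756,208),(752,317),(634,312)],.055),("rack",[(521,362),(637,364),(636,412),(519,410)],.036),("dish",[(489,194),(603,201),(599,280),(486,272)],.022),("shim",[(65,250),(142,248),(143,282),(66,286)],.076),("stop",[(265,245),(267,270)],.084),("handle",[(46,224),(50,301)],.15),("A",[(383,363)],.07),("B",[(415,190)],.07),("jar",[(244,90)],.1),("mallet",[(683,371),(756,366)],.03)]:
    w=W(l,z); m=w.mean(0); e=w[1]-w[0] if len(w)>1 else [1,1]
    print(n,m.round(4),"edge",np.round(e,3),"ang",np.degrees(np.arctan2(e[1],e[0])).round(1), (w[3]-w[0]).round(3) if len(w)==4 else "")
```

```text
box [ 0.5572 -0.4     0.055 ] edge [-0.003 -0.142  0.   ] ang -91.3 [-0.134  0.009  0.   ]
rack [ 0.4014 -0.2613  0.036 ] edge [ 0.001 -0.141  0.   ] ang -89.6 [-0.058  0.002  0.   ]
dish [ 0.585  -0.2207  0.022 ] edge [-0.005 -0.141  0.   ] ang -92.0 [-0.097  0.002  0.   ]
shim [0.5277 0.3081 0.076 ] edge [ 0.005 -0.092  0.   ] ang -87.1 [-0.043 -0.003  0.   ]
stop [0.5424 0.1157 0.084 ] edge [-0.03  -0.003  0.   ] ang -173.5 
handle [0.5222 0.357  0.15  ] edge [-0.087 -0.009  0.   ] ang -173.9 
A [ 0.423  -0.0249  0.07  ] edge [1 1] ang 45.0 
B [ 0.6299 -0.0583  0.07  ] edge [1 1] ang 45.0 
jar [0.7394 0.1476 0.1   ] edge [1 1] ang 45.0 
mallet [ 0.4277 -0.4354  0.03  ] edge [ 0.008 -0.09   0.   ] ang -85.0
```

>>> {"op": "play_rows", "data": {
  "steps": [
    [[0,-0.02,0,0,0,8.5],[0,-0.02,0,0,0,8.5],[0,-0.04,0,0,0,8.5],[0,-0.045,0,0,0,8.5],[0,-0.05,0,0,0,8.5],[0,-0.05,0,0,0,8.5],[0,-0.05,0,0,0,8.5],[0,-0.05,0,0,0,8.5],[0,-0.05,0,0,0,6.7],[0,0,0,0,0,0]]
  ],
  "gripper": 1
}}

```text
time_s: 1.25
tool_pos: [-0.0981, 0.4719, 0.405]
eef_rot: [-2.194, -2.248, 0.0]
wrist_force: [-0.5, 0.7, 0.9]
opening: 0.0916
gripper_force: 0.0
```

>>> {"op": "play_rows", "data": {
  "steps": [
    [[0,0.05,0,0,0,1.4],[0,0.05,0,0,0,0],[0,0.05,0,0,0,0],[0,0.05,0,0,0,0],[0,0.05,0,0,0,0],[0,0.05,0,0,0,0],[-0.02,0.05,0,0,0,0],[-0.04,0.05,0,0,0,0],[-0.05,0.05,0,0,0,0],[-0.05,0.05,0,0,0,0],[-0.05,0.05,0,0,0,0],[-0.05,0,0,0,0,0],[-0.05,0,0,0,0,0],[-0.05,0,0,0,0,0],[-0.05,0,0,0,0,0],[-0.05,0,0,0,0,0],[-0.03,0,0,0,0,0],[0,0,0,0,0,0]]
  ]
}}

```text
time_s: 3.05
tool_pos: [0.3981, 0.0364, 0.4049]
eef_rot: [2.222, 2.22, 0.0]
wrist_force: [0.7, -0.1, -0.3]
opening: 0.0912
gripper_force: 0.0
```

>>> {"op": "play_rows", "data": {
  "steps": [
    [[-0.03,0.025,0,0,0,0],[-0.031,0,0.03,0,0,0],[0,0,0.04,0,0,0],[0,0,0.04,0,0,0],[0,0,0.035,0,0,0],[0,0,0.02,0,0,0],[0,0,0.016,0,0,0],[0,0,0,0,0,0]]
  ]
}}

```text
time_s: 3.85
tool_pos: [0.4229, -0.0213, 0.2221]
eef_rot: [-2.216, -2.223, 0.003]
wrist_force: [-0.7, 0.2, 0.5]
opening: 0.0913
gripper_force: 0.0
```

>>> {"op": "play_rows", "data": {
  "steps": [
    [[0,0,0,0,0,0],[0,0,0,0,0,0],[0,0,0,0,0,0],[0,0,0,0,0,0],[0,0,0,0,0,0],[0,0,0,0,0,0]]
  ],
  "gripper": -1,
  "squeeze": 15
}}

```text
time_s: 4.45
tool_pos: [0.4234, -0.0216, 0.224]
eef_rot: [2.219, 2.224, 0.0]
wrist_force: [-0.4, -0.5, 0.5]
opening: 0.0461
gripper_force: 0.0
```

>>> {"op": "play_rows", "data": {
  "steps": [
    [[0,0,0,0,0,0],[0,0,0,0,0,0],[0,0,0,0,0,0]]
  ]
}}

```text
time_s: 4.75
tool_pos: [0.4235, -0.0216, 0.2238]
eef_rot: [2.219, 2.224, 0.0]
wrist_force: [0.7, 0.5, 3.5]
opening: 0.0397
gripper_force: 15.0
```

>>> {"op": "play_rows", "data": {
  "steps": [
    [[0,0,-0.03,0,0,0],[0,0,-0.05,0,0,0],[-0.03,0.01,-0.04,0,0,0],[-0.045,0.016,0,0,0,0],[-0.045,0.016,0,0,0,0],[-0.045,0.016,0,0,0,0],[-0.045,0.016,0,0,0,0],[-0.045,0.016,0,0,0,0],[-0.045,0.016,0,0,0,0],[-0.045,0.016,0,0,0,0],[-0.033,0.012,0,0,0,0],[0,0,0,0,0,0]]
  ]
}}

```text
time_s: 5.95
tool_pos: [0.5587, -0.4022, 0.3426]
eef_rot: [2.221, 2.221, -0.0]
wrist_force: [-0.1, 1.2, -1.6]
opening: 0.0396
gripper_force: 15.0
```

Down 0.111 to the box floor, with the end slowed.

>>> {"op": "play_rows", "data": {
  "steps": [
    [[0,0,0.03,0,0,0],[0,0,0.04,0,0,0],[0,0,0.025,0,0,0],[0,0,0.01,0,0,0],[0,0,0.005,0,0,0],[0,0,0,0,0,0]]
  ]
}}

```text
time_s: 6.55
tool_pos: [0.5581, -0.3986, 0.2334]
eef_rot: [2.219, 2.224, 0.0]
wrist_force: [0.9, 0.3, -0.6]
opening: 0.0398
gripper_force: 15.0
```

>>> {"op": "play_rows", "data": {
  "steps": [
    [[0,0,0.001,0,0,0],[0,0,0,0,0,0]]
  ]
}}

```text
time_s: 6.75
tool_pos: [0.5583, -0.3989, 0.2332]
eef_rot: [2.218, 2.223, 0.0]
wrist_force: [-0.7, 0.6, -2.2]
opening: 0.0395
gripper_force: 15.0
```

>>> {"op": "play_rows", "data": {
  "steps": [
    [[0,0,0,0,0,0],[0,0,0,0,0,0],[0,0,0,0,0,0],[0,0,-0.01,0,0,0],[0,0,-0.03,0,0,0],[0,0,-0.05,0,0,0],[0,0,-0.05,0,0,0],[0,0,0,0,0,0]]
  ],
  "gripper": 0.3
}}

```text
time_s: 7.55
tool_pos: [0.5594, -0.3997, 0.3802]
eef_rot: [2.212, 2.216, 0.002]
wrist_force: [0.1, -1.5, -0.7]
opening: 0.0592
gripper_force: 0.0
```

>>> {"op": "play_rows", "data": {
  "steps": [
    [[0.035,-0.04,-0.01,0,0,0],[0.035,-0.04,-0.01,0,0,0],[0.035,-0.04,-0.005,0,0,0],[0.034,-0.038,0,0,0,0],[0,0,0,0,0,0],[0,0,0,0,0,0],[0,0,0,0,0,0]]
  ],
  "gripper": 1
}}

```text
time_s: 8.25
tool_pos: [0.4098, -0.2688, 0.3958]
eef_rot: [2.218, 2.223, 0.0]
wrist_force: [0.8, -0.4, 0.6]
opening: 0.0911
gripper_force: 0.0
```

Run:
```python
from h import *
o=monitor.get_obs();c=cam("wrist"); cv2.imwrite("pics/w1.png",c["image"][:,:,::-1]);print(o["tool_pos"])
# expected rack top corners/slot
print(w2p(c,[(.401+sx*.0315,-.261+sy*.07,.036) for sx in(-1,1) for sy in (-1,1)]).round(0))
import pickle;pickle.dump(c,open("w1.pkl","wb"))
```

```text
[ 0.40976307 -0.26877716  0.39577535]
[[283. 234.]
 [278. 104.]
 [339. 234.]
 [341. 104.]]
```

View pics/w1.png

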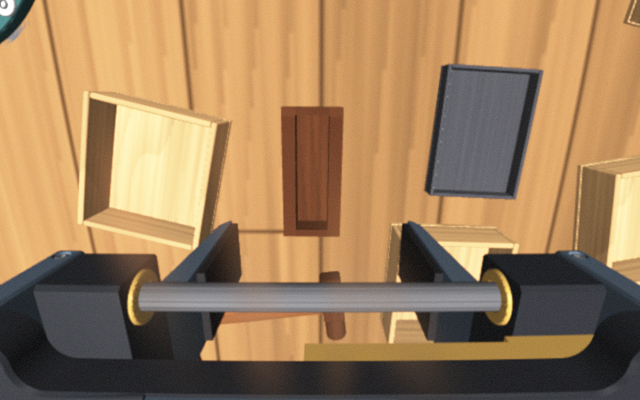

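The wrist view shows the rack with top corners (281,107), (343,107), (340,235) and (284,236), and the dish corners at (444,65), (541,70), (516,197) and (427,193).

Run:
```python
from h import *; import pickle
c=pickle.load(open("w1.pkl","rb"))
w=p2w(c,[(281,107),(343,107),(340,235.5),(284,236)],.036);print(w.round(4).tolist(),w.mean(0))
w=p2w(c,[(295.5,116),(329.5,116),(327,228),(297,229)],.036);print(w.round(4).tolist(),w.mean(0))
w=p2w(c,[(444,65),(541,70),(516,197.5),(427,193)],.022);print(w.round(4).tolist(),w.mean(0))
# column profile for slot edges
g=c["image"].astype(int).sum(2); print(g[140:150,270:352].mean(0).round().astype(int).tolist())
```

```text
[[0.372, -0.1938, 0.036], [0.4341, -0.1936, 0.036], [0.4338, -0.3325, 0.036], [0.3711, -0.3332, 0.036]] [ 0.40275989 -0.26326301  0.036     ]
[[0.3864, -0.2025, 0.036], [0.4207, -0.2025, 0.036], [0.4192, -0.3235, 0.036], [0.3858, -0.3247, 0.036]] [ 0.40301537 -0.26329465  0.036     ]
[[0.5366, -0.152, 0.022], [0.638, -0.1553, 0.022], [0.6346, -0.2918, 0.022], [0.5317, -0.2868, 0.022]] [ 0.58523547 -0.22147544  0.022     ]
[491, 496, 500, 504, 502, 508, 507, 509, 506, 504, 484, 394, 266, 232, 236, 239, 234, 238, 234, 233, 239, 233, 237, 239, 218, 151, 141, 205, 236, 239, 241, 244, 249, 248, 254, 256, 256, 270, 267, 261, 249, 238, 235, 242, 252, 266, 269, 262, 250, 243, 240, 250, 252, 256, 257, 256, 252, 227, 183, 204, 233, 230, 231, 234, 232, 232, 231, 230, 230, 232, 235, 249, 340, 448, 471, 467, 467, 458, 464, 458, 457, 450]
```

>>> {"op": "play_rows", "data": {
  "steps": [
    [[0.04,0.04,0,0,0,0],[0.04,0.045,0,0,0,0],[0.04,0.045,0,0,0,0],[0.045,0.045,0,0,0,0],[0.045,0.045,0,0,0,0],[0,0,0,0,0,0]]
  ],
  "gripper": 1
}}

```text
time_s: 8.9
tool_pos: [0.5935, -0.0923, 0.3949]
eef_rot: [2.215, 2.227, 0.002]
wrist_force: [-1.5, 0.2, 0.4]
opening: 0.0913
gripper_force: 0.0
```

>>> {"op": "play_rows", "data": {
  "steps": [
    [[0,0,0.03,0,0,0],[0,0,0.03,0,0,0],[0,0,0,0,0,0],[0,0,0,0,0,0]]
  ]
}}

```text
time_s: 9.3
tool_pos: [0.5899, -0.0957, 0.3352]
eef_rot: [-2.219, -2.223, 0.001]
wrist_force: [0.5, -0.2, -0.0]
opening: 0.0916
gripper_force: 0.0
```

>>> {"op": "play_rows", "data": {
  "steps": [
    [[0.019,0.02,0,0,0,0],[0.019,0.02,0,0,0,0],[0,0,0.03,0,0,0],[0,0,0.03,0,0,0],[0,0,0.03,0,0,0],[0,0,0.018,0,0,0],[0,0,0,0,0,0]]
  ]
}}

```text
time_s: 10.0
tool_pos: [0.6293, -0.0574, 0.2262]
eef_rot: [-2.218, -2.222, 0.002]
wrist_force: [0.3, -0.0, 0.4]
opening: 0.0907
gripper_force: 0.0
```

>>> {"op": "play_rows", "data": {
  "steps": [
    [[0,0,0,0,0,0],[0,0,0,0,0,0],[0,0,0,0,0,0],[0,0,0,0,0,0],[0,0,0,0,0,0],[0,0,0,0,0,0],[0,0,0,0,0,0],[0,0,0,0,0,0],[0,0,0,0,0,0],[0,0,0,0,0,0]]
  ],
  "gripper": -1,
  "squeeze": 12
}}

```text
time_s: 11.0
tool_pos: [0.6294, -0.0572, 0.2272]
eef_rot: [2.219, 2.224, 0.0]
wrist_force: [1.1, 0.0, 2.1]
opening: 0.0298
gripper_force: 12.0
```

>>> {"op": "play_rows", "data": {
  "steps": [
    [[0,0,-0.03,0,0,0],[0,0,-0.04,0,0,0],[-0.016,-0.016,-0.03,0,0,0],[-0.03,-0.03,0,0,0,0],[-0.03,-0.03,0,0,0,0],[-0.03,-0.03,0,0,0,0],[-0.03,-0.03,0,0,0,0],[-0.03,-0.03,0,0,0,0],[-0.03,-0.03,0,0,0,0],[-0.01,-0.03,0,0,0,0],[0,0,0,0,0,0],[0,0,0,0,0,0]]
  ]
}}

```text
time_s: 12.2
tool_pos: [0.4035, -0.2639, 0.3273]
eef_rot: [2.221, 2.222, 0.0]
wrist_force: [-0.2, -0.5, -0.9]
opening: 0.0298
gripper_force: 12.0
```

>>> {"op": "play_rows", "data": {
  "steps": [
    [[0,0,0.02,0,0,0],[0,0,0.025,0,0,0],[0,0,0.01,0,0,0],[0,0,0.005,0,0,0],[0,0,0.005,0,0,0],[0,0,0,0,0,0]]
  ]
}}

```text
time_s: 12.8
tool_pos: [0.4041, -0.2636, 0.2622]
eef_rot: [2.219, 2.224, -0.0]
wrist_force: [0.1, 0.5, 0.4]
opening: 0.0298
gripper_force: 12.0
```

>>> {"op": "play_rows", "data": {
  "steps": [
    [[0,0,0.008,0,0,0],[0,0,0.01,0,0,0],[0,0,0.006,0,0,0],[0,0,0.004,0,0,0],[0,0,0,0,0,0]]
  ]
}}

```text
time_s: 13.3
tool_pos: [0.4039, -0.2637, 0.2337]
eef_rot: [-2.219, -2.223, -0.0]
wrist_force: [-0.2, -0.2, -0.6]
opening: 0.03
gripper_force: 12.0
```

>>> {"op": "play_rows", "data": {
  "steps": [
    [[0,0,0,0,0,0],[0,0,0,0,0,0],[0,0,0,0,0,0],[0,0,-0.01,0,0,0],[0,0,-0.04,0,0,0],[0,0,-0.05,0,0,0],[0.02,0.02,-0.05,0,0,0],[0.04,0.02,-0.04,0,0,0],[0.04,0.02,-0.036,0,0,0],[0.04,0.02,0,0,0,0],[0.04,0.02,0,0,0,0],[0.04,0.016,0,0,0,0],[0.045,0.01,0,0,0,0],[0.045,0,0,0,0,0],[0.045,0,0,0,0,0],[0.045,0,0,0,0,0],[0.045,0,0,0,0,0],[0.045,0,0,0,0,0],[0.045,0,0,0,0,0]]
  ],
  "gripper": 0.5
}}

```text
time_s: 15.2
tool_pos: [0.5196, 0.259, 0.4435]
eef_rot: [2.219, 2.224, 0.001]
wrist_force: [1.7, -0.2, -0.3]
opening: 0.0682
gripper_force: 0.0
```

>>> {"op": "play_rows", "data": {
  "steps": [
    [[0,0,0,0,0,0],[0,0,0,0,0,0]]
  ]
}}

```text
time_s: 15.4
tool_pos: [0.5198, 0.2578, 0.4429]
eef_rot: [2.217, 2.226, 0.0]
wrist_force: [0.5, -0.3, -0.2]
opening: 0.0682
gripper_force: 0.0
```

Run:
```python
from h import *
o=monitor.get_obs();c=cam("wrist"); cv2.imwrite("pics/w2.png",c["image"][:,:,::-1]);print(o["tool_pos"],o["eef_rot"])
import pickle;pickle.dump(c,open("w2.pkl","wb"))
t=vision.read_camera("top");cv2.imwrite("pics/t2.png",cv2.resize(t["image"][160:270,370:480,::-1],None,fx=4,fy=4,interpolation=cv2.INTER_CUBIC))
s=vision.read_camera("scene");a=cv2.resize(s["image"][80:200,200:380,::-1],None,fx=3,fy=3,interpolation=cv2.INTER_CUBIC)
b=cv2.imread("pics/w2.png"); 
x=np.zeros((600,640,3),np.uint8); x[:400]=b; x[400:600,:300]=cv2.resize(a,(300,200)); x[400:600,310:510]=cv2.resize(cv2.imread("pics/t2.png"),(200,200)); cv2.imwrite("pics/m2.png",x)
```

```text
[0.51982371 0.25776144 0.44290035] [2.21688038e+00 2.22574372e+00 5.63654717e-05]
```

View pics/m2.png

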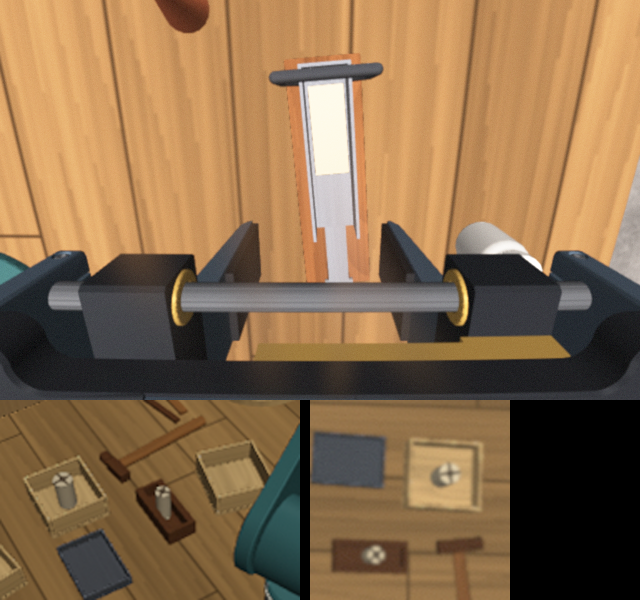

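Both props stand upright, one in the box and one in the rack. The handle bar runs (272,77)–(381,69), and the shim corners are (308,84), (347,80), (351,173) and (314,177).

Run:
```python
from h import *; import pickle
c=pickle.load(open("w2.pkl","rb"))
h=p2w(c,[(272,77),(381,69)],.15);print("handle",h.round(4).tolist(),h.mean(0),np.linalg.norm(h[1]-h[0]))
s=p2w(c,[(308,84),(347,80),(351,173),(314,177)],.076);print("shim",s.round(4).tolist(),s.mean(0))
e=s[:2].mean(0)-s[2:].mean(0);print("dir",np.degrees(np.arctan2(e[1],e[0])))
m=h.mean(0);
for a in (94,95,96): 
    u=np.array([np.cos(np.radians(a)),np.sin(np.radians(a))]); print(a,"stop from handle",m[:2]-.24*u, "shim pred", [s.mean(0)[:2]-m[:2], ])
print(p2w(c,[(327,278),(353,276)],.084))
g=c["image"].astype(int).sum(2); 
for r in (250,262,272): print(r,g[r,300:375].tolist())
```

```text
handle [[0.4827, 0.3569, 0.15], [0.568, 0.3633, 0.15]] [0.52533607 0.36009135 0.15      ] 0.08555784058225424
shim [[0.5085, 0.3553, 0.076], [0.5475, 0.3593, 0.076], [0.5544, 0.2643, 0.076], [0.5145, 0.2597, 0.076]] [0.53122788 0.30964234 0.076     ]
dir 93.8674567204093
94 stop from handle [0.54207762 0.12067598] shim pred [array([ 0.00589181, -0.05044901])]
95 stop from handle [0.54625345 0.12100463] shim pred [array([ 0.00589181, -0.05044901])]
96 stop from handle [0.5504229 0.1214061] shim pred [array([ 0.00589181, -0.05044901])]
[[0.52966729 0.14117617 0.084     ]
 [0.55988979 0.14389194 0.084     ]]
250 [411, 395, 386, 359, 388, 421, 418, 405, 416, 413, 420, 436, 420, 404, 391, 383, 379, 376, 380, 389, 394, 383, 395, 385, 368, 392, 496, 610, 625, 638, 623, 619, 618, 628, 616, 622, 615, 611, 605, 610, 609, 615, 615, 603, 593, 601, 579, 498, 428, 421, 428, 431, 441, 422, 445, 449, 437, 415, 437, 424, 437, 437, 441, 423, 436, 451, 441, 443, 427, 447, 470, 473, 490, 512, 511]
262 [400, 419, 431, 422, 368, 390, 420, 426, 418, 420, 419, 429, 406, 410, 393, 359, 368, 373, 381, 390, 376, 372, 388, 377, 383, 370, 364, 462, 589, 615, 635, 629, 615, 604, 617, 619, 617, 606, 598, 611, 612, 614, 604, 600, 604, 605, 608, 578, 484, 444, 437, 417, 423, 425, 427, 419, 429, 413, 402, 401, 412, 430, 432, 439, 422, 418, 425, 432, 395, 402, 444, 479, 504, 511, 499]
272 [393, 413, 425, 442, 411, 375, 400, 420, 420, 421, 415, 422, 418, 420, 400, 380, 364, 377, 354, 365, 376, 386, 385, 378, 389, 395, 360, 353, 481, 594, 624, 617, 616, 614, 608, 619, 604, 609, 613, 612, 600, 600, 599, 600, 604, 605, 605, 576, 473, 415, 435, 440, 440, 438, 441, 440, 456, 442, 433, 421, 419, 409, 424, 406, 406, 398, 396, 408, 406, 426, 485, 496, 501, 508, 500]
```

>>> {"op": "play_rows", "data": {
  "steps": [
    [[0,0,0,0,0,-8.55],[0,0,0,0,0,-8.55],[0,0,0,0,0,-8.55],[0,0,0,0,0,-8.55],[0,0,0,0,0,-8.55],[0,0,0,0,0,-8.55],[0,0,0,0,0,-8.55],[0,0,0,0,0,-8.55],[0,0,0,0,0,-8.55],[0,0.035,0,0,0,-8.55],[0,0.035,0,0,0,-8.55],[0,0.03,0,0,0,0],[0,0,0,0,0,0]]
  ]
}}

```text
time_s: 16.85
tool_pos: [0.5287, 0.3574, 0.4425]
eef_rot: [-0.115, 3.139, 0.001]
wrist_force: [-1.0, 0.2, -0.3]
opening: 0.0683
gripper_force: 0.0
```

>>> {"op": "play_rows", "data": {
  "steps": [
    [[0.005,0.001,0.03,0,0,0],[0,0,0.03,0,0,0],[0,0,0.03,0,0,0],[0,0,0.02,0,0,0],[0,0,0.01,0,0,0],[0,0,0,0,0,0]]
  ]
}}

```text
time_s: 17.45
tool_pos: [0.5236, 0.3556, 0.3215]
eef_rot: [0.112, -3.138, 0.002]
wrist_force: [0.7, 1.1, 0.5]
opening: 0.0684
gripper_force: 0.0
```

>>> {"op": "play_rows", "data": {
  "steps": [
    [[0,0,0,0,0,0],[0,0,0,0,0,0],[0,0,0,0,0,0],[0,0,0,0,0,0],[0,0,0,0,0,0],[0,0,0,0,0,0],[0,0,0,0,0,0],[0,0,0,0,0,0],[0,0,0,0,0,0],[0,0,0,0,0,0]]
  ],
  "gripper": -1,
  "squeeze": 25
}}

```text
time_s: 18.45
tool_pos: [0.5232, 0.3588, 0.3233]
eef_rot: [-0.114, 3.138, 0.008]
wrist_force: [-7.6, 24.1, 1.7]
opening: 0.0094
gripper_force: 25.1
```

>>> {"op": "play_rows", "data": {
  "steps": [
    [[0,0.002,0,0,0,0],[0,-0.004,-0.012,0,0,0],[0,-0.005,-0.0115,0,0,0],[0,-0.0055,-0.0115,0,0,0],[0,-0.006,-0.011,0,0,0],[0,0,0,0,0,0]]
  ]
}}

```text
time_s: 19.05
tool_pos: [0.5249, 0.3386, 0.3701]
eef_rot: [-0.114, 3.138, 0.004]
wrist_force: [-3.7, 8.4, 6.8]
opening: 0.0095
gripper_force: 25.0
```

>>> {"op": "play_rows", "data": {
  "steps": [
    [[0,-0.0065,-0.0108,0,0,0],[0,-0.0072,-0.0104,0,0,0],[0,-0.0076,-0.01,0,0,0],[0,-0.0081,-0.0098,0,0,0],[0,-0.0085,-0.0093,0,0,0],[0,-0.0091,-0.0089,0,0,0],[0,0,0,0,0,0],[0,0,0,0,0,0],[0,0,0,0,0,0],[0,0,0,0,0,0],[0,0,0,0,0,0]]
  ]
}}

```text
time_s: 20.15
tool_pos: [0.5286, 0.2923, 0.4295]
eef_rot: [-0.114, 3.137, 0.005]
wrist_force: [-3.6, 8.9, 13.5]
opening: 0.0092
gripper_force: 25.0
```

Run:
```python
from h import *
s=vision.read_camera("scene");t=vision.read_camera("top")
a=cv2.resize(s["image"][200:350,280:440,::-1],None,fx=3.5,fy=3.5,interpolation=cv2.INTER_CUBIC)
b=cv2.resize(t["image"][160:240,200:320,::-1],None,fx=2,fy=2,interpolation=cv2.INTER_CUBIC)
x=np.zeros((a.shape[0],800,3),np.uint8);x[:,:a.shape[1]]=a;x[:160,560:800]=b;cv2.imwrite("pics/m3.png",x)
```

```text
(no output)
```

View pics/m3.png

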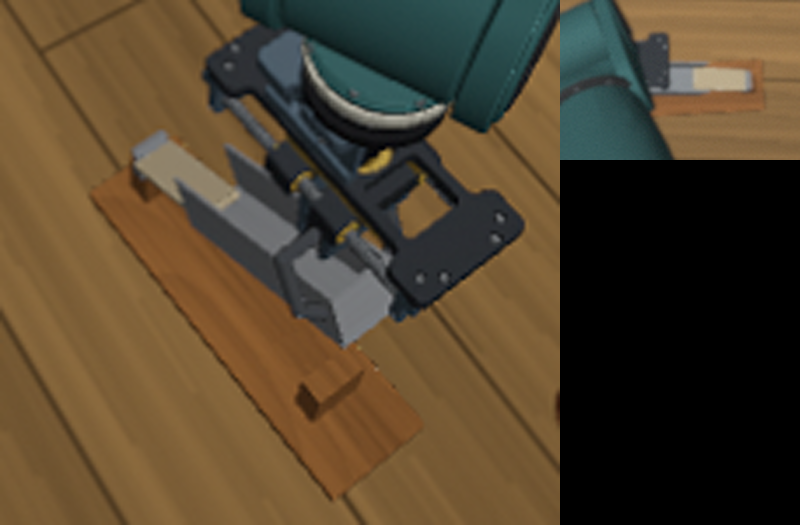

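The shim now rests against the stop, so I'll lower the chute back to level for a vertical grasp.

>>> {"op": "play_rows", "data": {
  "steps": [
    [[0,0.0091,0.0089,0,0,0],[0,0.0085,0.0093,0,0,0],[0,0.0081,0.0098,0,0,0],[0,0.0076,0.01,0,0,0],[0,0.0072,0.0104,0,0,0],[0,0.0065,0.0108,0,0,0],[0,0.006,0.011,0,0,0],[0,0.0055,0.0115,0,0,0],[0,0.005,0.0115,0,0,0],[0,0.004,0.011,0,0,0],[0,0,0,0,0,0],[0,0,0,0,0,0]]
  ]
}}

```text
time_s: 21.45
tool_pos: [0.5231, 0.3595, 0.323]
eef_rot: [0.115, -3.139, -0.002]
wrist_force: [-1.3, 10.7, -5.0]
opening: 0.0092
gripper_force: 25.0
```

>>> {"op": "play_rows", "data": {
  "steps": [
    [[0,0,0,0,0,0],[0,0,0,0,0,0],[0,0,0,0,0,0],[0,0,-0.02,0,0,0],[0,0,-0.04,0,0,0],[0,-0.02,-0.04,0,0,8.5],[0,-0.04,-0.01,0,0,8.5],[0,0,0,0,0,8.5],[0,0,0,0,0,8.5],[0,0,0,0,0,8.5],[0,0,0,0,0,8.5],[0,0,0,0,0,8.5],[0,0,0,0,0,8.5],[0,0,0,0,0,8.5],[0,0,0,0,0,8.5],[-0.04,0,0,0,0,5],[-0.04,0.01,0,0,0,0],[0,0,0,0,0,0]]
  ],
  "gripper": 0.4
}}

```text
time_s: 23.25
tool_pos: [0.5418, 0.2171, 0.4335]
eef_rot: [2.142, 2.298, -0.001]
wrist_force: [0.2, 0.5, 0.4]
opening: 0.0637
gripper_force: 0.0
```

Run:
```python
from h import *
o=monitor.get_obs();c=cam("wrist"); cv2.imwrite("pics/w4.png",c["image"][:,:,::-1]);print(o["tool_pos"],Ro.from_rotvec(o["eef_rot"]).as_matrix().round(3))
import pickle;pickle.dump(c,open("w4.pkl","wb"))
```

```text
[0.5417731  0.21711413 0.43347721] [[-0.07   0.998  0.   ]
 [ 0.998  0.07  -0.001]
 [-0.001  0.    -1.   ]]
```

View pics/w4.png

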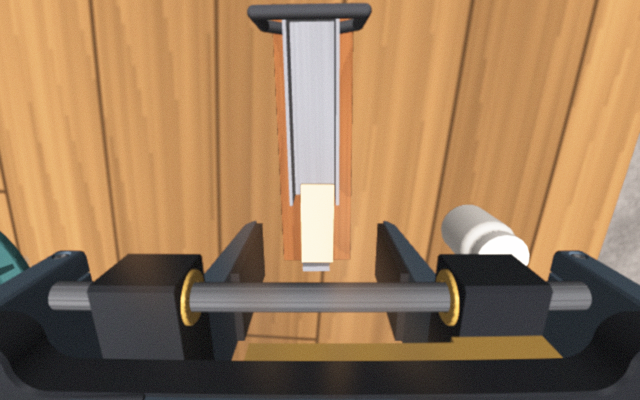

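The shim lies on the tongue against the stop, with corners (301,183), (335,183), (332,262) and (303,262).

Run:
```python
from h import *; import pickle
c=pickle.load(open("w4.pkl","rb"))
s=p2w(c,[(300.5,183),(335,183),(332.5,262),(302.5,262)],.076);print(s.round(4).tolist(),s.mean(0))
e=s[:2].mean(0)-s[2:].mean(0);print(np.degrees(np.arctan2(e[1],e[0])))
o=monitor.get_obs();R=Ro.from_rotvec(o["eef_rot"]).as_matrix()
print(o["tool_pos"],(s.mean(0)-o["tool_pos"])@R)
```

```text
[[0.5225, 0.2131, 0.076], [0.5589, 0.2157, 0.076], [0.5639, 0.123, 0.076], [0.5297, 0.1206, 0.076]] [0.54374608 0.16811248 0.076     ]
93.76816227287655
[0.54147503 0.21850756 0.43355205] [-0.05037946 -0.00132723  0.357559  ]
```

>>> {"op": "play_rows", "data": {
  "steps": [
    [[-0.03,-0.0015,0.02,0,0,0],[-0.022,0,0.04,0,0,0],[0,0,0.04,0,0,0],[0,0,0.04,0,0,0],[0,0,0.02,0,0,0],[0,0,0.0145,0,0,0],[0,0,0,0,0,0],[0,0,0,0,0,0]]
  ]
}}

```text
time_s: 24.1
tool_pos: [0.5437, 0.1686, 0.2596]
eef_rot: [2.138, 2.301, 0.001]
wrist_force: [0.1, -1.0, 0.7]
opening: 0.0636
gripper_force: 0.0
```

>>> {"op": "play_rows", "data": {
  "steps": [
    [[0,0,0,0,0,0],[0,0,0,0,0,0],[0,0,0,0,0,0],[0,0,0,0,0,0],[0,0,0,0,0,0],[0,0,0,0,0,0],[0,0,0,0,0,0]]
  ],
  "gripper": -1,
  "squeeze": 20
}}

```text
time_s: 24.8
tool_pos: [0.5434, 0.1683, 0.2594]
eef_rot: [2.139, 2.301, 0.0]
wrist_force: [-2.1, -0.1, 6.6]
opening: 0.0356
gripper_force: 20.0
```

>>> {"op": "play_rows", "data": {
  "steps": [
    [[0,0,-0.01,0,0,0],[0,0,-0.03,0,0,0],[0,0,-0.04,0,0,0],[0,0,-0.02,0,0,3],[0,0,0,0,0,3],[-0.028,0.005,0,0,0,0],[-0.04,0.006,0,0,0,0],[-0.04,0.006,0,0,0,0],[-0.04,0.006,0,0,0,0],[-0.04,0.006,0,0,0,0],[-0.04,0.006,0,0,0,0],[-0.04,0.006,0,0,0,0],[-0.04,0.006,0,0,0,0],[-0.04,0.005,0,0,0,0],[-0.04,0.003,0,0,0,0],[0,0,0,0,0,0],[0,0,0,0,0,0]]
  ]
}}

```text
time_s: 26.5
tool_pos: [0.5857, -0.222, 0.3592]
eef_rot: [2.258, 2.184, 0.0]
wrist_force: [0.3, 0.1, 0.2]
opening: 0.036
gripper_force: 19.9
```

>>> {"op": "play_rows", "data": {
  "steps": [
    [[0,0,0.03,0,0,0],[0,0,0.04,0,0,0],[0,0,0.04,0,0,0],[0,0,0.03,0,0,0],[0,0,0.015,0,0,0],[0,0,0.0075,0,0,0],[0,0,0,0,0,0],[0,0,0,0,0,0]]
  ]
}}

```text
time_s: 27.3
tool_pos: [0.5865, -0.2213, 0.1978]
eef_rot: [2.255, 2.185, 0.001]
wrist_force: [0.3, 0.0, -0.8]
opening: 0.0355
gripper_force: 19.9
```

>>> {"op": "play_rows", "data": {
  "steps": [
    [[0,0,0,0,0,0],[0,0,0,0,0,0],[0,0,0,0,0,0],[0,0,0,0,0,0],[0,0,-0.01,0,0,0],[0,0,-0.03,0,0,0],[0,0,-0.05,0,0,0],[0.05,0,-0.05,0,0,0],[0.05,0,-0.05,0,0,0],[0.05,0,0,0,0,0],[0.05,0,0,0,0,0],[0,0,0,0,0,0]]
  ],
  "gripper": 0.2
}}

```text
time_s: 28.5
tool_pos: [0.5911, -0.0464, 0.3582]
eef_rot: [2.252, 2.19, 0.001]
wrist_force: [-0.2, -0.6, -0.4]
opening: 0.0547
gripper_force: 0.0
```

Run:
```python
from h import *
s=vision.read_camera("scene");w=vision.read_camera("wrist")
a=cv2.resize(s["image"][90:330,150:400,::-1],None,fx=1.8,fy=1.8,interpolation=cv2.INTER_CUBIC)
x=np.zeros((432,800,3),np.uint8);x[:,:450]=a;x[:219,450:]=cv2.resize(w["image"][:,:,::-1],(350,219),interpolation=cv2.INTER_AREA);cv2.imwrite("pics/m5.png",x)
```

```text
(no output)
```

View pics/m5.png

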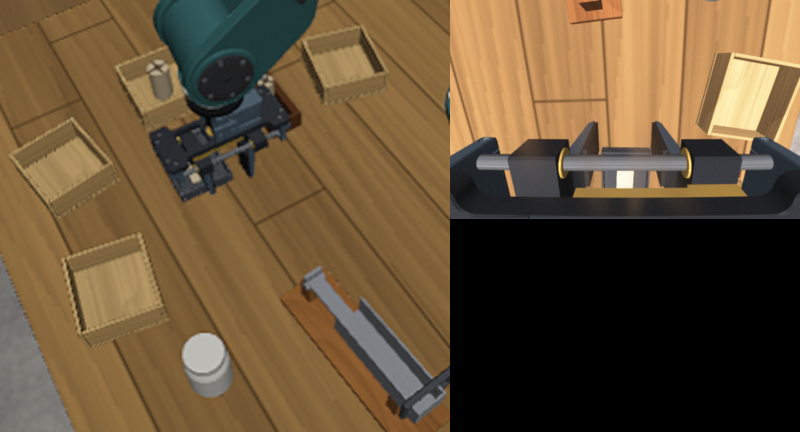

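The wrist view shows the shim inside the dish, but the arm hides most of it. I'll move clear and check from above.

>>> {"op": "play_rows", "data": {
  "steps": [
    [[0.03,0,-0.05,0,0,0],[0.05,0,-0.05,0,0,0],[0.05,0,0,0,0,0],[0.05,0,0,0,0,0],[0.05,0,0,0,0,0],[0.05,0,0,0,0,0],[0,0,0,0,0,0],[0,0,0,0,0,0]]
  ]
}}

```text
time_s: 29.4
tool_pos: [0.5999, 0.2101, 0.4353]
eef_rot: [2.256, 2.186, -0.001]
wrist_force: [-0.6, -0.6, 0.5]
opening: 0.0545
gripper_force: 0.0
```

Run:
```python
from h import *
t=vision.read_camera("top");s=vision.read_camera("scene")
x=np.zeros((600,480,3),np.uint8)
x[:300]=cv2.resize(t["image"][160:285,360:480,::-1],(480,300),interpolation=cv2.INTER_CUBIC) if 0 else cv2.resize(t["image"][165:270,330:498,::-1],(480,300),interpolation=cv2.INTER_CUBIC)
x[300:]=cv2.resize(s["image"][100:210,200:376,::-1],(480,300),interpolation=cv2.INTER_CUBIC)
cv2.imwrite("pics/m6.png",x)
```

```text
(no output)
```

View pics/m6.png

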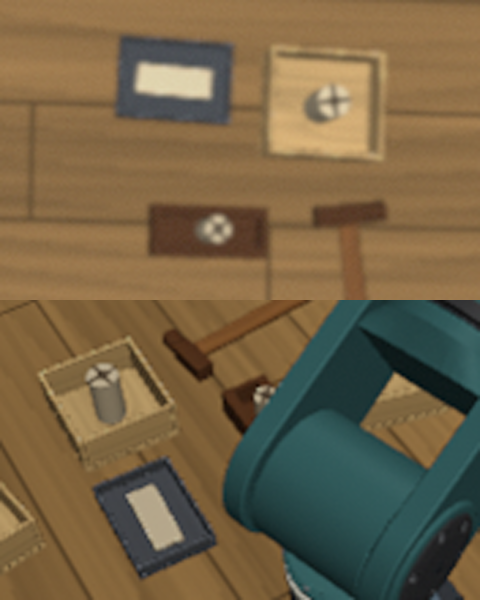

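The shim lies flat in the dish, at about (175,80) in this picture. Both props stand upright in the box and the rack.

```bash
python3 -c "
from bench import bot; print(bot.finish_job())"
```

```text
the job is handed in; nothing more can be done
None
```

Job handed in at about 29 s: the thick prop stands in the rightmost box, the thin prop stands in the rack slot, the shim lies flat in the dish, and the arm never touched the jar, cone or mallet.

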